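# Bring a moulder cutterhead to the setting gauge

### The arm

A 7-joint arm with a two-finger parallel gripper is mounted at the origin on the work surface. World frame = base frame: x ahead of the robot, y to its left, z up, the work surface at z = 0. Lengths are in m, angles in rad, forces in N, time in s.
With the tool pointing down it reaches from about 0.425 to 0.925 m from the base axis. Payload 6.8 kg.
Tool frame: the origin (TCP) lies between the finger pads; the fingertips stand 22 mm ahead of it and the grasp point (between the pads) lies 3 mm ahead of it (bot.tip_reach is the distance from the TCP to the fingertips, in m); z points along the fingers, x is the direction in which the jaws open and shut, and the axes are right-handed (so a half turn about z gives the same grasp; the last joint's range is limited). The gripper opens to 85 mm and grips with 20 to 120 N. Pads are 22 mm wide; open, the fingers measure 114 mm over their backs; the gripper's body (76 mm by 85 mm) begins 54 mm behind the grasp point. The pads swing forward as they close: fully open they stand 13 mm farther back than shut.
Start: joints at [1.192, 0.477, 0.022, 1.555, -0.011, 1.109, -0.083], TCP at [0.181, -0.65, 0.223] pointing down, gripper open.
Joint ranges: [-2.96, 2.96], [-0.34, 2.1], [-1.41, 1.46], [0.24, 2.44], [-1.37, 4.51], [0.17, 1.92], [-2.96, 2.96]. Speed limits (rad/s): [2.39, 2.39, 3.14, 3.14, 3.14, 3.14, 3.14].

### API

Orientations are given as a unit quaternion [w, x, y, z].
In Python, from station import bot gives the robot as it stands.
- The arm moves only by the tool step_arm, never from a script. Its argument "targets" is a list of rows, each a list of 5 numbers: the shift along the tool's x, y, z in mm, then the turn about the tool's z in degrees, then the closure, from 0 (fully open) to 1 (shut). In form: [[dx, dy, dz, spin, jaw], ...]. A call has 1 to 20 rows; each row is the pose to reach, as a shift and turn from the pose commanded when the call began, along the tool's axes at that moment; what a row does not reach only later rows make up. A row lasts 1/12 s, in which the tool goes at most 41.7 mm and 7.16 degrees, less where a joint would pass 70% of its speed; a pose out of reach is approached as far as the arm can. A call with a gripper value outside its range is refused whole. The fingers move at their own pace and stop on an object; "newtons" is the grip in N (left out, the last holds). Time passes only in rows, so rows that repeat a pose let the fingers close. It gives the time, the measured TCP pose, the force and the opening at its end, in the units of the state.
- bot.get_obs(): the state, without advancing time (a new reading comes with each control period).
- bot.read_camera(name): name is "scene" or "side" or "wrist"; returns a dict with "frame" (400x640x3 uint8, red, green, blue), "z_map" (400x640 float32, m along the optical axis (not along the pixel's ray), 0 where there is no reading), "fov_y" (degrees; the focal length in pixels is half the picture's height over the tangent of half this angle, whatever the lens; pixels are square), "cx", "cy" (the principal point, pixels), "distortion" ([k1, k2, p1, p2, k3] as OpenCV has them; the pictures are not rectified), "R" (3x3) and "t" (3): a world point X has camera coordinates R X + t. Camera axes: x right, y down, z forward; pixel columns grow to the right and rows downward; lengths in m; the calibration is good to about 2 mm. A picture is of the moment at which its call begins.
- bot.hand_in(): hands the job in, once; it reports no verdict.
The state is a dict: "t": time; "q": joint angles; "joint_vel": joint speeds; "joint_torque": joint torques, N m; "eef_pos": TCP position; "tool_rot": TCP orientation; "contact_force": force on the tool from outside, world axes, zero at the start; "torque": the same for the moment, N m; "gripper_width": opening from 0.0 (shut) to 1.0 (fully open).
Only numpy, scipy, OpenCV 4.12 (cv2) and the standard library are available. Lean on these libraries where they do the work, as an engineer would, in place of code of your own. Each camera call takes 0.05 s, during which the arm holds its last target.

### The job

Roll the wooden carrier with its cutterhead along the rollers into the setting bay until it rests against the end stop. Then, with the dial gauge still drawn back, turn the cutterhead on its arbor so that one of its two long knives (either one) points straight at the gauge's plunger, and finally slide the gauge fully forward to its stop so that the knife presses the plunger in. Keep the carrier down on its rollers and home against the stop, and leave the other things on the bench where they are.

Things in the scene. Friction and masses are not known exactly. Their poses are not given: they have to be found in the camera images.
- station: fixed setting station: roller track with the setting bay at its closed end and a dial gauge on a pedestal beside the bay. Origin on the bench (z 0) under the place of the cutterhead's axis when the carrier is home. +y points back along the track from bay to open end (the carrier travels towards -y); -x points from the bay to the gauge, whose plunger and post lie on the line y = 0.
- stop_face (a point): end stop of the bay: middle between the faces of two round rubber buffers, 63 mm above the bench, at station y = -80 mm, on a plate across the track whose top is 74 mm up. The carrier's end face rests on them when it is home.
- track_end (a point): last roller at the open end of the track (station y = 250 mm), on its top, 50 mm up. Nine passive rollers, 40 mm apart, from y = -70 mm on; side channels with inner faces at station x = +-76.5 mm, tops 66 mm up. The four rubber-sleeved rollers in the bay are braked (about 1 N each), the steel ones turn at 0.25 N each: the carrier stays where it is left.
- carrier_mid (a point): centre of the carrier's wooden base, a loose block 150 mm across the track, 160 mm along it, 30 mm thick (50 to 80 mm above the bench), with 1.5 mm play to each channel. Axes: y along the track, z up. Home is y = 0 in the station's frame; it starts 100 to 170 mm up the track. With the head about 0.9 kg. Its fixed steel arbor (diameter 29 mm) stands up through the head to 136 mm above the bench.
- head_center (a point): centre of the cutterhead on its upright axis, 104 mm above the bench: an aluminium disc, diameter 96 mm, 84 to 124 mm up, on the carrier's arbor. Turns either way (friction 0.06 N m) and stays where left. x axis: along the line through both knives, +x to knife a. Two dark blunt chip limiters project only to 56 mm from the axis, each 54 degrees counter-clockwise (from above) from a knife.
- knife_a_tip (a point): tip of one knife, 70 mm from the head's axis, 104 mm above the bench. The two knives are alike, set opposite one another, bright steel plates on edge, 8 mm thick, projecting 22 mm from the disc; the nose (96 to 112 mm above the bench) reaches 70 mm from the axis, the shoulders (87 to 121 mm up) 64 mm. Pushing a knife's flat side turns the head.
- knife_b_tip (a point): tip of the other, identical knife, opposite the first.
- gauge (a joint): slide of the dial gauge on its rail, in m: 0 = fully drawn back, 0.050 = fully forward on its stop, moving towards the bay (station +x). Starts between 0 and 0.012. Friction about 3 N; it stays where it is left.
- gauge_post (a point): upright steel post, diameter 15 to 16.4 mm, at the back of the gauge slide; this point on its axis 115 mm above the bench, post top 130 mm, free down to the slide 82 mm up (the slide's rear edge is 8 mm behind the post's axis). Push or grip it to move the gauge: station x = -196 mm with the slide at 0, -146 mm when home. The dial (diameter 44 mm, top 114 mm up) begins 4 mm in front of it.
- plunger_tip (a point): centre of the flat button (diameter 14 mm) on the gauge's sprung plunger, 104 mm above the bench, facing the bay. Unpressed it is at station x = -114 mm with the slide at 0 and -64 mm with the slide home.
- plunger (a joint): how far the plunger is pressed into the gauge, in m: 0 = free, 0.012 = fully in; spring force 0.6 to 2 N. With the gauge home and a knife facing it squarely it reads about 0.006.
- spacer: bystander: steel spacer ring, diameter 60 mm, 20 mm high, lying beside the track on the gauge's side; origin at its underside
- hexkey: bystander: dark L-shaped hex key, 100 mm by 28 mm, 7 mm thick, lying beside the track; origin at its underside
- groover: bystander: small four-winged grooving cutter, diameter 96 mm over the wings, 34 mm high, right of the station; origin at its underside
- sawblade: bystander: saw blade of diameter 160 mm between two collars, 47 mm high, left of the station; origin at its underside
- knifetray: bystander: plywood tray 130 x 90 x 32 mm with spare knives, right of the station; origin at its underside
- brush: bystander: hand brush lying left of the station
- clampblock: bystander: wooden clamping block 45 x 80 x 54 mm, left of the station; origin at its underside
Not all that is in view belongs to the job. What is shaped like the part that bears carrier_mid but yellow is not meant.

How it is judged:
On the way, in this order (a step that is already met when the one before it is completed fails the run):
1. the carrier stands home in the bay, against the end stop (within 6 mm), before a knife faces the plunger (y of carrier_mid in the frame of station below 0.006 m and z of carrier_mid in the frame of station below 0.073 m), for 0.2 s.
2. with the carrier home and the gauge still drawn back (slide under 20 mm), one of the two knives points at the plunger within 0.08 rad (all of step 1 and angle between the x axis of head_center and the x axis of station, either way round below 0.08 rad and value of joint gauge below 0.02 m), for 0.2 s.
At the end, for the whole second after the job is handed in: The carrier rests on the rollers against the end stop (within 6 mm), one of the two knives points at the gauge's plunger within 0.08 rad, the gauge is fully forward (within 3.5 mm of its stop) and the knife holds the plunger pressed in by 2 to 10.5 mm (all of step 1 and angle between the x axis of head_center and the x axis of station, either way round below 0.08 rad and value of joint gauge above 0.0465 m and value of joint plunger between 0.002 and 0.0105 m); the robot touches nothing.
It fails at once if the carrier is lifted or tipped off the rollers (z of carrier_mid in the frame of station above 0.08 m or angle between carrier_mid's own z axis and vertical above 0.12 rad).
It fails at once if one of the other things on the bench is moved by more than 30 mm (distance of any of spacer, hexkey, groover, sawblade, knifetray, brush, clampblock from where it was at the start of the episode above 0.03 m).
It also fails if it takes over 72 s, if anything falls off the work surface, if the arm or the gripper's body presses on something with over 40 N, if the wrist force passes 120 N, or if a joint passes its speed limit or range.

## Working session

There is one attempt and no reset: what is moved stays moved. The work goes in short steps, Python scripts to look and compute and a tool call to move; the robot and the scene stay as the last step left them, time stands still between calls to the robot, and variables do not carry over. Pictures are saved under pics/ and viewed, and the job is handed in when it is done.

Besides the shell and the picture viewer there is one more tool, called after "Call:" as name(argument=value, ...) on one line, values as JSON. step_arm: Moves the arm, as the interface text tells. Its arguments: {"type":"object","properties":{"targets":{"type":"array"},"newtons":{"type":"number"}},"required":["targets"]}

```bash
ls; mkdir -p pics; cat > h.py <<'E'
import numpy as np, cv2
from station import bot
def K(c):
    f=200/np.tan(np.radians(c['fov_y'])/2); return np.array([[f,0,c['cx']],[0,f,c['cy']],[0,0,1.]])
def ray(c,uv):
    p=cv2.undistortPoints(np.array(uv,float).reshape(-1,1,2),K(c),np.array(c['distortion'],float)).reshape(-1,2)
    d=np.c_[p,np.ones(len(p))]@np.array(c['R']); o=-np.array(c['R']).T@np.array(c['t']); return o,d
def onz(c,uv,z):
    o,d=ray(c,uv); return o+d*((z-o[2])/d[:,2])[:,None]
def depth(c,uv):
    o,d=ray(c,uv); return np.array([o+dd*c['z_map'][int(round(v)),int(round(u))] for dd,(u,v) in zip(d,uv)])
def proj(c,X):
    r,_=cv2.Rodrigues(np.array(c['R'],float)); return cv2.projectPoints(np.array(X,float).reshape(-1,1,3),r,np.array(c['t'],float),K(c),np.array(c['distortion'],float))[0].reshape(-1,2)
def cloud(c):
    h,w=c['z_map'].shape; v,u=np.mgrid[:h,:w]; o,d=ray(c,np.stack([u,v],-1).reshape(-1,2))
    return (o+d*c['z_map'].reshape(-1,1)).reshape(h,w,3)
def save(c,n): cv2.imwrite('pics/'+n+'.png',c['frame'][:,:,::-1])
E
python3 - <<'E'
from h import *
import pickle
for n in ['scene','side','wrist']:
    c=bot.read_camera(n); save(c,n+'0'); pickle.dump(c,open(n+'0.pkl','wb'))
    print(n,c['fov_y'],c['distortion'],-np.array(c['R']).T@c['t'])
o=bot.get_obs();print(o)
E
```

```text
pics
scene 50.199003936634234 [-0.05865279  0.          0.          0.          0.        ] [ 0.89732128 -0.72491455  1.03962412]
side 57.86426652199662 [-0.04339852  0.          0.          0.          0.        ] [0.48308862 0.54506973 0.83412376]
wrist 58.00797962421267 [-0.08395452  0.          0.          0.          0.        ] [ 0.25062471 -0.63182646  0.37353785]
{'t': 0.15, 'q': array([ 1.19189323,  0.47764514,  0.0223544 ,  1.55618126, -0.01151101,
        1.10930264, -0.08308582]), 'joint_vel': array([-3.03313464e-03, -2.86718395e-03,  4.46533826e-04, -2.16774317e-03,
       -8.90107040e-04, -2.29604829e-05,  1.09084403e-03]), 'joint_torque': array([ 2.43531766e-03, -5.96926010e+01,  1.60994075e+00, -2.81488341e+01,
        1.25682901e-02,  6.54743591e-03,  3.11559802e-05]), 'eef_pos': array([ 0.18043847, -0.64996646,  0.221844  ]), 'tool_rot': array([-3.88257657e-04,  7.96091894e-01, -6.05175347e-01, -5.87401232e-04]), 'contact_force': array([ 0.22915243,  0.1834315 , -0.7772832 ]), 'torque': array([-0.00056536, -0.03018552, -0.0106713 ]), 'gripper_width': 1.0020995080953885}
```

View pics/scene0.png

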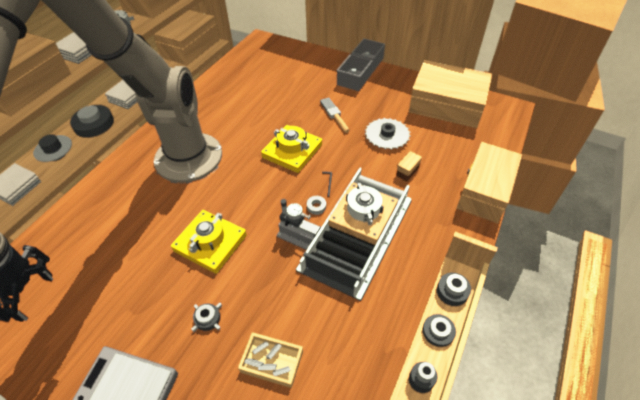

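View pics/side0.png

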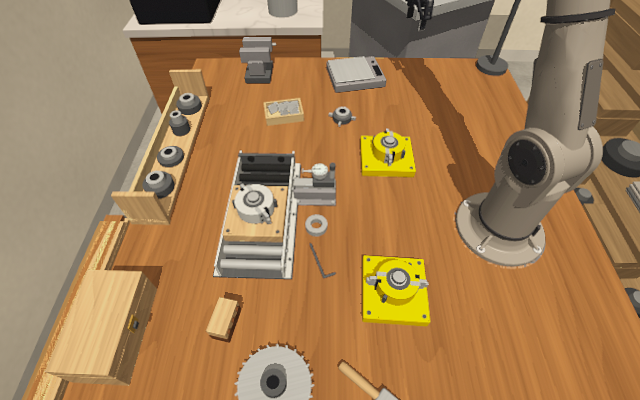

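View pics/wrist0.png

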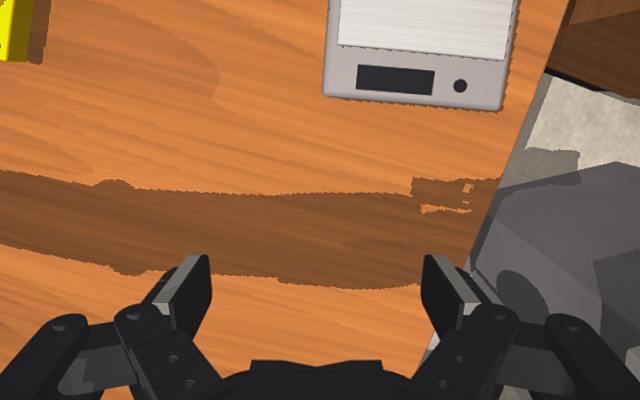

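Candidates in scene: wooden carrier (365,205) on the roller track; yellow decoys on the bench at (293,147) and (208,240). In side: wooden (255,205); yellow (388,155), (395,290). The wooden one on the rollers is meant; I'll check it in a close crop.

```bash
python3 - <<'E'
from h import *
import pickle
for n,(u0,u1,v0,v1) in dict(scene=(270,420,160,300),side=(205,345,145,285)).items():
    c=pickle.load(open(n+'0.pkl','rb'));im=c['frame'][v0:v1,u0:u1,::-1]
    im=cv2.resize(im,None,fx=4,fy=4,interpolation=cv2.INTER_CUBIC)
    for k in range(0,u1-u0,20):cv2.putText(im,str(u0+k),(k*4,10),0,.35,(255,0,255),1)
    for k in range(0,v1-v0,20):cv2.putText(im,str(v0+k),(0,k*4+4),0,.35,(255,0,255),1)
    cv2.imwrite(f'pics/{n}0c.png',im)
E
```

```text
(no output)
```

View pics/scene0c.png

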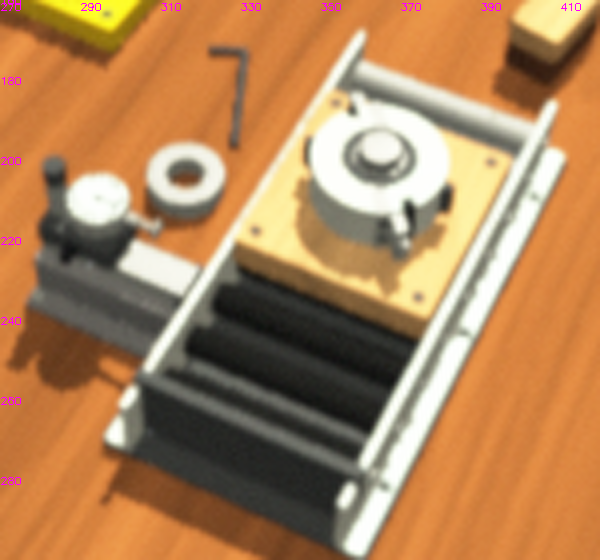

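View pics/side0c.png

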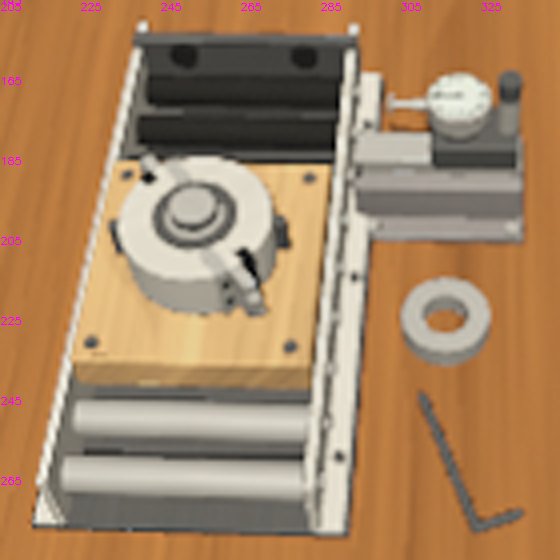

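The crop shows a wooden base with cutterhead on black and steel rollers: arbor top at scene (364,197) and side (253,197), post at scene (283,201) and side (332,165). Now measuring.

```bash
cat > m.py <<'E'
from h import *
import pickle
def tri(a,b,pa,pb):
    oa,da=ray(a,[pa]);ob,db=ray(b,[pb]);da=da[0]/np.linalg.norm(da);db=db[0]/np.linalg.norm(db)
    s=np.linalg.lstsq(np.c_[da,-db],ob-oa,rcond=None)[0];p,q=oa+s[0]*da,ob+s[1]*db
    return (p+q)/2,np.linalg.norm(p-q)
E
python3 - <<'E'
from m import *
s=pickle.load(open('scene0.pkl','rb'));d=pickle.load(open('side0.pkl','rb'))
P=lambda c,x,y,u0,v0:(u0+x/4-.5,v0+y/4-.5)
S=lambda x,y:P(s,x,y,270,160); D=lambda x,y:P(d,x,y,205,145)
for n,a,b in [('arbor',S(380,147),D(193,205)),('post',S(54,163),D(511,80)),('dial',S(98,192),D(459,93)),('plunger',S(157,228),D(392,103)),
  ('endL',S(363,32),D(323,527)),('endR',S(553,103),D(43,522)),('knifeA',S(405,245),D(257,300)),('knifeB',S(356,98),D(150,163))]:
    print(n,np.round(tri(s,d,a,b)[0],4),round(tri(s,d,a,b)[1],4),'scene depth',np.round(depth(s,[a])[0],3),'side',np.round(depth(d,[b])[0],3))
# clouds
for c,n in((s,'s'),(d,'d')):
    X=cloud(c); hsv=cv2.cvtColor(c['frame'],cv2.COLOR_RGB2HSV)
    print(n,'bench', np.round(X[350:,150:160].reshape(-1,3)[:3],3))
    z=X[...,2]
    ar=np.zeros(z.shape,bool)
    if n=='s': ar[160:300,270:420]=1
    else: ar[145:285,205:345]=1
    for lo,hi in((.062,.070),(.077,.083),(.122,.127),(.132,.14),(.109,.117),(.126,.134)):
        m=ar&(z>lo)&(z<hi)&(c['z_map']>0); p=X[m]; 
        if len(p)>5: print(lo,hi,len(p),np.round(p.mean(0),4),np.round(cv2.minAreaRect(p[:,:2].astype(np.float32)),4) if 0 else cv2.minAreaRect((p[:,:2]*1000).astype(np.float32)))
E
```

```text
arbor [6.547e-01 4.000e-04 1.334e-01] 0.0027 scene depth [ 0.654 -0.002  0.136] side [0.655 0.003 0.135]
post [ 0.4578 -0.11    0.129 ] 0.0022 scene depth [ 0.458 -0.112  0.132] side [ 0.459 -0.108  0.13 ]
dial [ 0.4921 -0.11    0.116 ] 0.0027 scene depth [ 0.489 -0.108  0.113] side [ 0.493 -0.108  0.117]
plunger [ 0.538  -0.1113  0.1038] 0.0017 scene depth [ 0.539 -0.114  0.108] side [ 0.539 -0.109  0.106]
endL [0.5704 0.1736 0.0471] 0.0004 scene depth [0.576 0.158 0.064] side [0.574 0.159 0.016]
endR [0.7348 0.172  0.0458] 0.0059 scene depth [ 0.724  0.213 -0.001] side [0.749 0.157 0.012]
knifeA [0.6534 0.0032 0.0228] 0.0501 scene depth [ 0.696 -0.053  0.109] side [0.613 0.056 0.111]
knifeB [6.543e-01 4.000e-04 1.817e-01] 0.0407 scene depth [0.616 0.045 0.121] side [ 0.692 -0.045  0.118]
s bench [[ 0.34  -0.59   0.001]
 [ 0.34  -0.588 -0.004]
 [ 0.344 -0.587  0.   ]]
0.062 0.07 656 [ 0.652  -0.0862  0.0656] ((596.9559326171875, -36.08656311035156), (385.15692138671875, 282.0973815917969), 88.86426544189453)
0.077 0.083 1147 [ 0.6503 -0.0323  0.0795] ((590.9597778320312, -65.3307342
[... 880 characters left out ...]
83 1618 [0.6401 0.0188 0.0801] ((588.80029296875, -11.099105834960938), (309.2281188964844, 182.421142578125), 11.79106330871582)
0.122 0.127 777 [0.6536 0.0036 0.1244] ((569.2864990234375, -18.794464111328125), (270.7893371582031, 110.26380157470703), 16.77550506591797)
0.132 0.14 101 [6.504e-01 3.000e-04 1.355e-01] ((564.3885498046875, -53.80193328857422), (239.36288452148438, 31.685943603515625), 31.37619972229004)
0.109 0.117 265 [ 0.5434 -0.0597  0.1127] ((594.5339965820312, -59.26123046875), (266.45556640625, 136.719970703125), 45.55031967163086)
0.126 0.134 167 [ 0.6229 -0.0157  0.128 ] ((584.88427734375, -56.331153869628906), (275.5769958496094, 91.1579818725586), 38.828514099121094)
```

```bash
python3 - <<'E'
from m import *
for n in('scene','side'):
    c=pickle.load(open(n+'0.pkl','rb'));X=cloud(c);z=X[...,2]
    ar=np.zeros(z.shape,bool)
    if n=='scene': ar[160:300,270:420]=1
    else: ar[145:285,205:345]=1
    for lo,hi,xl,xh,t in((.062,.069,.555,.592,'chanL'),(.062,.069,.715,.76,'chanR')):
        m=ar&(z>lo)&(z<hi)&(X[...,0]>xl)&(X[...,0]<xh);p=X[m][:,:2]
        f=cv2.fitLine(p.astype(np.float32),cv2.DIST_HUBER,0,.01,.01).ravel()
        f*=np.sign(f[1]); print(n,t,len(p),'x at y=0',f[2]-f[3]*f[0]/f[1],'x-slope',f[0]/f[1],p[:,1].min(),p[:,1].max())
    m=ar&(z>.077)&(z<.083)&(X[...,1]>-.12)&(X[...,0]>.57)&(X[...,0]<.745)&(cv2.cvtColor(c['frame'],cv2.COLOR_RGB2HSV)[...,1]>60);p=X[m]
    print('wood',len(p),p.mean(0),cv2.minAreaRect((p[:,:2]*1000).astype(np.float32)))
    m=ar&(z>.122)&(z<.1265)&(np.hypot(X[...,0]-.654,X[...,1]-0)<.052);p=X[m]
    print('disc',len(p),cv2.minEnclosingCircle((p[:,:2]*1000).astype(np.float32)))
    m=ar&(z>.069)&(z<.078)&(X[...,1]<-.1)&(X[...,0]>.58)&(X[...,0]<.73);p=X[m]
    if len(p):print('plate',len(p),np.median(p,0),p[:,1].min(),p[:,1].max())
    m=ar&(z>.117)&(X[...,0]<.52);p=X[m];print('post',len(p),np.median(p,0), p[:,:2].min(0),p[:,:2].max(0))
    m=ar&(z>.085)&(np.hypot(X[...,0]-.654,X[...,1])>.06)&(X[...,0]>.58);p=X[m];print('knives',np.round(p,3).tolist())
E
```

```text
scene chanL 186 x at y=0 0.57463086 x-slope 0.009382956 -0.22819716983273047 0.15694653999883013
scene chanR 259 x at y=0 0.7350881 x-slope 0.01664156 -0.22965188946163795 0.15272112285867356
wood 1027 [ 0.66526518 -0.02457463  0.07947081] ((656.175048828125, -3.3930511474609375), (161.67886352539062, 149.4132843017578), 89.6402587890625)
disc 481 ((655.7220458984375, -2.0169427394866943), 49.37045669555664)
plate 245 [ 0.65854061 -0.20622253  0.07315853] -0.21214868330724512 -0.19401768722963353
post 39 [ 0.46020332 -0.11598879  0.12896802] [ 0.45130917 -0.12230702] [ 0.48733701 -0.10464335]
knives [[0.897, -0.725, 1.04], [0.897, -0.725, 1.04], [0.897, -0.725, 1.04], [0.897, -0.725, 1.04], [0.897, -0.725, 1.04], [0.897, -0.725, 1.04], [0.897, -0.725, 1.04], [0.897, -0.725, 1.04], [0.897, -0.725, 1.04], [0.897, -0.725, 1.04], [0.897, -0.725, 1.04], [0.897, -0.725, 1.04], [0.897, -0.725, 1.04], [0.897, -0.725, 1.04], [0.618, 0.052, 0.118], [0.897, -0.725, 1.04], [0.897, -0.725, 1.04], [0.609, 0.051, 0.111], [0.897, -0.725, 1.04], [0.611, 0.047, 0.111], [0.611, 0.05, 0.104], [0.897, -0
[... 3485 characters left out ...]
96, -0.046, 0.11], [0.619, 0.05, 0.122], [0.617, 0.05, 0.121], [0.619, 0.054, 0.123], [0.617, 0.052, 0.121], [0.615, 0.051, 0.119], [0.62, 0.053, 0.117], [0.617, 0.052, 0.116], [0.615, 0.051, 0.115], [0.621, 0.051, 0.11], [0.617, 0.054, 0.114], [0.615, 0.052, 0.112], [0.613, 0.053, 0.113], [0.621, 0.051, 0.106], [0.617, 0.057, 0.114], [0.615, 0.054, 0.111], [0.613, 0.056, 0.113], [0.618, 0.054, 0.106], [0.615, 0.059, 0.113], [0.613, 0.057, 0.11], [0.619, 0.052, 0.099], [0.616, 0.057, 0.107], [0.613, 0.057, 0.106], [0.612, 0.054, 0.102], [0.62, 0.051, 0.093], [0.616, 0.057, 0.102], [0.613, 0.058, 0.104], [0.612, 0.054, 0.097], [0.621, 0.051, 0.088], [0.618, 0.054, 0.093], [0.614, 0.058, 0.1]]
```

```bash
cat >> m.py <<'E'
from scipy.spatial.transform import Rotation as Rn
C=np.array([.6535,-.113]); YAW=-.66
def go(x,y,z,ang,pose=None):
    """shift mm in tool axes + spin for target world pos and jaw-axis angle (deg)"""
    o=bot.get_obs(); w,a,b,c=o['tool_rot']; R=Rn.from_quat([a,b,c,w]).as_matrix()
    cur=np.degrees(np.arctan2(R[1,0],R[0,0])); d=R.T@(np.array([x,y,z])-o['eef_pos'])*1000
    print('shift',np.round(d,1),'spin',round((cur-ang+90)%180-90,2),'cur',round(cur,2), o['eef_pos'].round(4))
E
python3 - <<'E'
from m import *
print(bot.tip_reach)
go(.656,.12,.22,-.66)
go(.656,.12,.084,-.66)
E
```

```text
0.022
shift [-614.7 -664.2    2.6] spin -73.82 cur -74.48 [ 0.1804 -0.65    0.2218]
shift [-614.5 -664.2  138.6] spin -73.82 cur -74.48 [ 0.1804 -0.65    0.2218]
```

Call:
step_arm(targets=[[-615,-664,3,-74,1],[-615,-664,3,-74,1],[-615,-664,3,-74,1],[-615,-664,3,-74,1],[-615,-664,3,-74,1],[-615,-664,3,-74,1],[-615,-664,3,-74,1],[-615,-664,3,-74,1],[-615,-664,3,-74,1],[-615,-664,3,-74,1],[-615,-664,3,-74,1],[-615,-664,3,-74,1],[-615,-664,3,-74,1],[-615,-664,3,-74,1],[-615,-664,3,-74,1],[-615,-664,3,-74,1],[-615,-664,3,-74,1],[-615,-664,3,-74,1],[-615,-664,3,-74,1],[-615,-664,3,-74,1]], newtons=30)

```text
t: 1.82
eef_pos: [0.6188, 0.0603, 0.2196]
tool_rot: [0.0, 1.0, -0.004, -0.0]
contact_force: [0.8, 0.4, 0.3]
gripper_width: -0.001
```

```bash
python3 - <<'E'
from m import *
print(bot.get_obs()['t'])
go(.656,.12,.22,-.66)
E
```

```text
1.8167
shift [ 36.7 -60.   -0.5] spin 0.15 cur -0.51 [0.6188 0.0603 0.2196]
```

Call:
step_arm(targets=[[37,-60,0,0,1],[37,-60,0,0,1],[37,-60,0,0,1],[37,-60,0,0,1],[37,-60,0,0,1]])

```text
t: 2.23
eef_pos: [0.6554, 0.1175, 0.2192]
tool_rot: [0.001, 1.0, -0.004, -0.001]
contact_force: [-0.3, -1.2, 0.5]
gripper_width: 0.002
```

```bash
python3 - <<'E'
from m import *
go(.656,.12,.084,-.66)
c=bot.read_camera('wrist');save(c,'w1');pickle.dump(c,open('w1.pkl','wb'))
E
```

```text
shift [  0.8  -2.6 135.2] spin 0.15 cur -0.51 [0.6554 0.1175 0.2192]
```

View pics/w1.png

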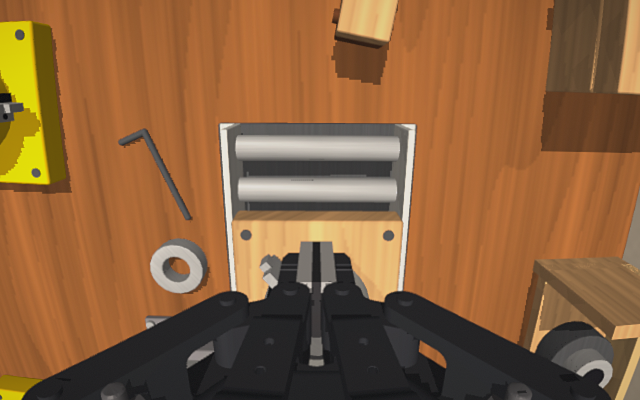

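```bash
python3 - <<'E'
from m import *
c=pickle.load(open('w1.pkl','rb'))
for v in range(200,250,4): print(v,np.round(depth(c,[(270,v),(316,v),(370,v)]),3).tolist())
E
```

```text
200 [[0.612, 0.089, 0.047], [0.656, 0.088, 0.046], [0.707, 0.088, 0.048]]
204 [[0.607, 0.073, 0.009], [0.656, 0.072, 0.008], [0.713, 0.072, 0.008]]
208 [[0.607, 0.068, 0.008], [0.656, 0.068, 0.008], [0.713, 0.067, 0.009]]
212 [[0.613, 0.08, 0.057], [0.656, 0.08, 0.056], [0.706, 0.079, 0.056]]
216 [[0.615, 0.08, 0.067], [0.656, 0.079, 0.067], [0.704, 0.079, 0.067]]
220 [[0.616, 0.08, 0.077], [0.656, 0.08, 0.077], [0.703, 0.079, 0.077]]
224 [[0.616, 0.078, 0.082], [0.656, 0.077, 0.081], [0.702, 0.076, 0.08]]
228 [[0.616, 0.074, 0.08], [0.656, 0.073, 0.08], [0.702, 0.073, 0.081]]
232 [[0.616, 0.07, 0.082], [0.656, 0.07, 0.08], [0.702, 0.07, 0.081]]
236 [[0.616, 0.067, 0.081], [0.656, 0.066, 0.081], [0.703, 0.066, 0.081]]
240 [[0.615, 0.062, 0.08], [0.656, 0.062, 0.081], [0.703, 0.062, 0.081]]
244 [[0.615, 0.059, 0.08], [0.657, 0.128, 0.236], [0.703, 0.058, 0.08]]
248 [[0.615, 0.055, 0.081], [0.657, 0.128, 0.239], [0.703, 0.054, 0.08]]
```

Call:
step_arm(targets=[[0,0,40,0,1],[0,0,80,0,1],[0,0,115,0,1],[0,0,135,0,1],[0,0,135,0,1],[0,0,135,0,1],[0,10,135,0,1],[0,18,135,0,1],[0,24,135,0,1],[0,29,135,0,1],[0,34,135,0,1]])

```text
t: 3.2
eef_pos: [0.656, 0.0832, 0.0858]
tool_rot: [0.0, 1.0, -0.005, 0.001]
contact_force: [-0.4, 0.9, 0.0]
gripper_width: -0.003
```

Call:
step_arm(targets=[[0,5,0,0,1],[0,10,0,0,1],[0,15,0,0,1],[0,20,0,0,1],[0,25,0,0,1],[0,30,0,0,1],[0,35,0,0,1],[0,40,0,0,1],[-1,45,0,0,1],[-1,50,0,0,1],[-1,55,0,0,1],[-1,60,0,0,1],[-1,65,0,0,1],[-1,70,0,0,1],[-1,75,0,0,1],[-1,80,0,0,1],[-1,84,0,0,1],[-1,88,0,0,1],[-1,91,0,0,1],[-1,94,0,0,1]])

```text
t: 4.87
eef_pos: [0.6535, -0.0095, 0.0848]
tool_rot: [-0.0, 1.0, -0.004, -0.0]
contact_force: [-0.4, 4.5, -1.0]
gripper_width: -0.004
```

Call:
step_arm(targets=[[0,2,0,0,1],[0,4,0,0,1],[0,6,0,0,1],[0,8,0,0,1],[0,9,0,0,1],[0,10,0,0,1],[0,10,0,0,1]])

```text
t: 5.45
eef_pos: [0.6534, -0.02, 0.0848]
tool_rot: [0.0, 1.0, -0.004, -0.0]
contact_force: [-0.5, 3.6, 0.2]
gripper_width: 0.0
```

```bash
python3 - <<'E'
from m import *
for n in('scene','side'):
    c=bot.read_camera(n);save(c,n+'2');pickle.dump(c,open(n+'2.pkl','wb'));X=cloud(c)
    m=(X[...,2]>.132)&(X[...,2]<.139)&(np.hypot(X[...,0]-.6535,X[...,1]+.11)<.02);print(n,m.sum(),X[m].mean(0),cv2.minAreaRect((X[m][:,:2]*1000).astype(np.float32)))
E
```

```text
scene 12 [ 0.65346828 -0.09422664  0.13539484] ((653.4756469726562, -94.13040161132812), (4.957030296325684, 14.834128379821777), 85.79429626464844)
side 0 [nan nan nan] ((0.0, 0.0), (0.0, 0.0), 0.0)<stdin>:4: RuntimeWarning: Mean of empty slice.
  ret = um.true_divide(
```

Still rolling friction only; keep pressing until the force jumps.

Call:
step_arm(targets=[[0,1,0,0,1],[0,2,0,0,1],[0,3,0,0,1],[0,4,0,0,1],[0,4,0,0,1]])

```text
t: 5.97
eef_pos: [0.6534, -0.024, 0.0848]
tool_rot: [0.0, 1.0, -0.004, -0.0]
contact_force: [-2.1, 3.6, 1.1]
gripper_width: -0.001
```

Call:
step_arm(targets=[[0,1,0,0,1],[0,2,0,0,1],[0,3,0,0,1],[0,4,0,0,1],[0,4,0,0,1]])

```text
t: 6.38
eef_pos: [0.6535, -0.0281, 0.0848]
tool_rot: [0.0, 1.0, -0.004, -0.0]
contact_force: [-1.4, 3.2, -0.1]
gripper_width: -0.003
```

Call:
step_arm(targets=[[0,1,0,0,1],[0,2,0,0,1],[0,3,0,0,1],[0,3,0,0,1]])

```text
t: 6.72
eef_pos: [0.6534, -0.031, 0.0848]
tool_rot: [0.0, 1.0, -0.004, -0.0]
contact_force: [-1.1, 3.7, 0.8]
gripper_width: -0.004
```

```bash
python3 - <<'E'
from m import *
c=bot.read_camera('wrist');save(c,'w3');pickle.dump(c,open('w3.pkl','wb'))
for n in('scene','side'):
    c=bot.read_camera(n);save(c,n+'3');pickle.dump(c,open(n+'3.pkl','wb'))
    if n=='scene': (u0,u1,v0,v1)=(270,420,160,300)
    else: (u0,u1,v0,v1)=(205,345,145,285)
    im=cv2.resize(c['frame'][v0:v1,u0:u1,::-1],None,fx=4,fy=4,interpolation=cv2.INTER_CUBIC)
    cv2.imwrite(f'pics/{n}3c.png',im)
E
```

```text
(no output)
```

View pics/scene3c.png

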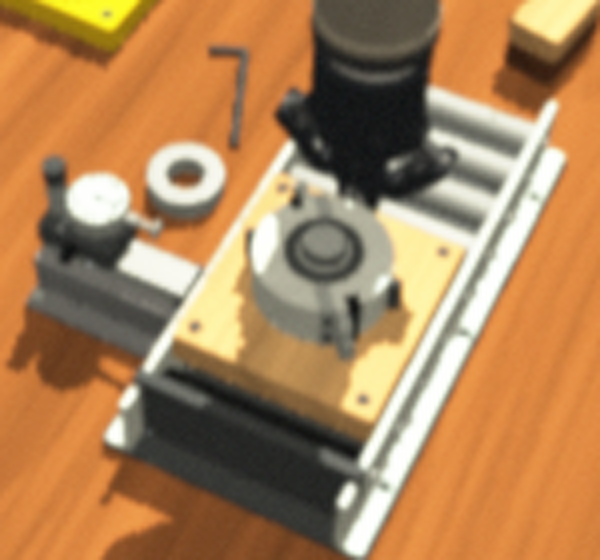

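View pics/side3c.png

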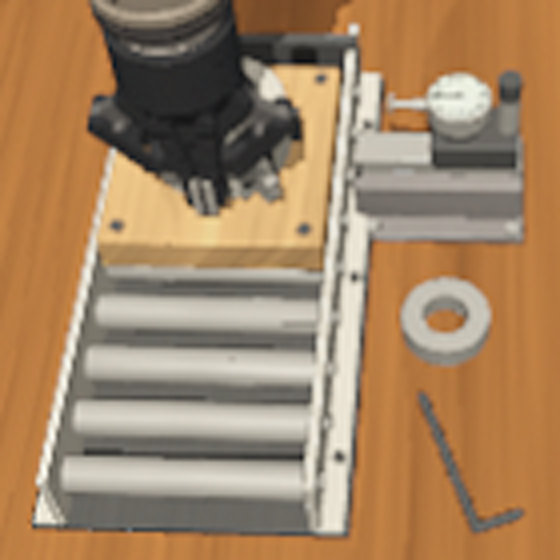

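View pics/w3.png

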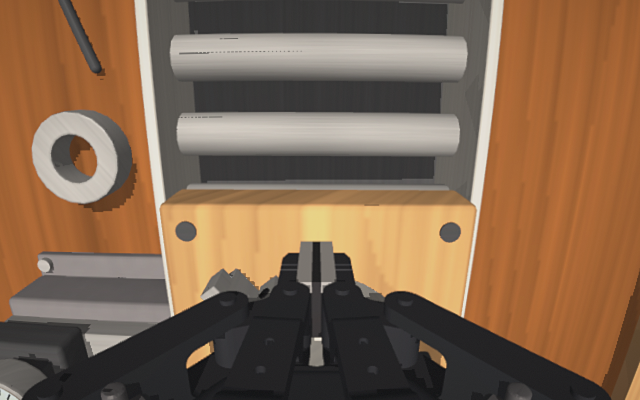

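```bash
python3 - <<'E'
from m import *
c=pickle.load(open('w3.pkl','rb'))
for v in (190,196,200,206,212,220,230,238,242,244,246,250,256,262,270,280,300): print(v,np.round(depth(c,[(240,v),(316,v),(327,v),(400,v)]),3).tolist())
for n in('scene','side'):
    c=pickle.load(open(n+'3.pkl','rb'))
    print(n,'tcp,tip',proj(c,[[.6535,-.031,.0848],[.6535,-.031,.063]]))
    X=cloud(c);m=(X[...,2]>.078)&(X[...,2]<.083)&(X[...,0]>.58)&(X[...,0]<.73)&(X[...,1]>-.26)&(X[...,1]<.2);print(cv2.minAreaRect((X[m][:,:2]*1000).astype(np.float32)),X[m][:,1].max())
E
```

```text
190 [[0.615, -0.01, 0.056], [0.655, -0.011, 0.054], [0.661, -0.011, 0.055], [0.699, -0.011, 0.054]]
196 [[0.617, -0.01, 0.066], [0.655, -0.011, 0.065], [0.66, -0.011, 0.066], [0.697, -0.012, 0.065]]
200 [[0.619, -0.01, 0.073], [0.655, -0.011, 0.073], [0.66, -0.011, 0.072], [0.695, -0.011, 0.072]]
206 [[0.62, -0.011, 0.079], [0.655, -0.011, 0.08], [0.66, -0.012, 0.079], [0.693, -0.012, 0.08]]
212 [[0.62, -0.014, 0.081], [0.655, -0.014, 0.081], [0.66, -0.014, 0.081], [0.693, -0.015, 0.08]]
220 [[0.62, -0.018, 0.08], [0.655, -0.018, 0.081], [0.66, -0.018, 0.082], [0.694, -0.018, 0.08]]
230 [[0.619, -0.022, 0.081], [0.655, -0.023, 0.081], [0.66, -0.023, 0.08], [0.694, -0.024, 0.079]]
238 [[0.619, -0.026, 0.081], [0.655, -0.027, 0.081], [0.66, -0.027, 0.08], [0.695, -0.028, 0.079]]
242 [[0.619, -0.029, 0.081], [0.655, -0.02, 0.1], [0.659, -0.021, 0.099], [0.694, -0.03, 0.08]]
244 [[0.619, -0.03, 0.08], [0.655, -0.021, 0.101], [0.659, -0.021, 0.101], [0.694, -0.031, 0.081]]
246 [[0.619, -0.031, 0.081], [0.655, -0.021, 0.103], [0.659, -0.021, 0.104], [0.695, -0.032, 0.08]]
250 [[0.618, -0.0
[... 274 characters left out ...]
 0.08]]
270 [[0.618, -0.043, 0.081], [0.655, -0.02, 0.125], [0.659, -0.021, 0.123], [0.695, -0.044, 0.081]]
280 [[0.62, -0.042, 0.093], [0.655, -0.021, 0.13], [0.658, -0.021, 0.131], [0.695, -0.049, 0.081]]
300 [[0.632, -0.02, 0.143], [0.655, -0.028, 0.132], [0.658, -0.02, 0.144], [0.679, -0.019, 0.146]]
scene tcp,tip [[358.97409217 214.93281407]
 [358.52424771 219.58328525]]
((654.8162841796875, -112.14539337158203), (197.1997528076172, 149.53892517089844), 89.98114776611328) -0.013524061403136889
side tcp,tip [[257.92664237 197.5514224 ]
 [259.04049899 202.52915491]]
((654.6333618164062, -86.95629119873047), (157.69082641601562, 147.43121337890625), 89.55085754394531) -0.007632108839435547
```

The wrist depth shows wood rear face at y=-0.011 and shut fingertips' lower edge at z≈0.099 (not 0.063), so the fingers passed over the base and push the disc itself. Force stayed low. I'll check the tip height in the side view.

```bash
python3 - <<'E'
from m import *
o=bot.get_obs();print(o['eef_pos'],o['q'].round(3))
c=pickle.load(open('side3.pkl','rb'));X=cloud(c)
m=(abs(X[...,0]-.654)<.012)&(X[...,1]>-.05)&(X[...,1]<-.012)&(X[...,2]>.084)
v,u=np.where(m);i=np.argsort(-v)[:25]
for a,b in zip(u[i],v[i]):print(a,b,X[b,a].round(3),c['frame'][b,a])
E
```

```text
[ 0.65344834 -0.03102141  0.08482848] [ 0.3    0.64  -0.493  1.691  0.369  0.904 -0.35 ]
259 198 [ 0.648 -0.022  0.094] [144 119  91]
258 198 [ 0.651 -0.022  0.095] [136 124 109]
259 197 [ 0.647 -0.019  0.102] [131 117 100]
258 197 [ 0.649 -0.019  0.103] [141 138 129]
257 197 [ 0.652 -0.019  0.103] [128 123 115]
256 197 [ 0.655 -0.02   0.101] [82 79 76]
255 197 [ 0.658 -0.02   0.101] [124 121 114]
254 197 [ 0.66  -0.021  0.1  ] [165 151 133]
261 196 [ 0.643 -0.026  0.098] [119  91  62]
260 196 [ 0.645 -0.023  0.101] [81 65 49]
259 196 [ 0.647 -0.021  0.104] [94 86 76]
258 196 [ 0.649 -0.021  0.105] [135 131 121]
257 196 [ 0.652 -0.02   0.105] [136 131 121]
256 196 [ 0.654 -0.02   0.106] [82 78 72]
254 196 [ 0.66  -0.021  0.104] [146 141 133]
255 196 [ 0.657 -0.021  0.104] [120 116 107]
257 195 [ 0.651 -0.018  0.112] [150 145 134]
260 195 [ 0.644 -0.023  0.106] [32 34 37]
253 195 [ 0.663 -0.024  0.105] [115 112 104]
254 195 [ 0.659 -0.021  0.109] [146 141 130]
256 195 [ 0.653 -0.019  0.111] [101  97  89]
255 195 [ 0.657 -0.021  0.108] [99 95 87]
259 195 [ 0.647 -0.024  0.105] [48 48 48]
252 195 [ 0.665 -0.024  0.104] [28 31 36]
258 195 [ 0.649 -0.02   0.11 ] [126 121 112]
```

Both views agree: shut tips are 14 mm above the reported TCP height. I'll plan with that measured offset and push the remaining 22 mm gently at the disc.

Call:
step_arm(targets=[[0,3,0,0,1],[0,6,0,0,1],[0,9,0,0,1],[0,12,0,0,1],[0,15,0,0,1],[0,17,0,0,1],[0,18,0,0,1],[0,19,0,0,1],[0,19,0,0,1]])

```text
t: 7.62
eef_pos: [0.6533, -0.0498, 0.0848]
tool_rot: [0.0, 1.0, -0.004, -0.0]
contact_force: [-1.2, 3.1, 0.4]
gripper_width: 0.002
```

Call:
step_arm(targets=[[0,1,0,0,1],[0,2,0,0,1],[0,2,0,0,1]])

```text
t: 7.87
eef_pos: [0.6533, -0.0518, 0.0848]
tool_rot: [0.0, 1.0, -0.004, 0.0]
contact_force: [-1.2, 3.3, 0.1]
gripper_width: -0.001
```

Call:
step_arm(targets=[[0,1,0,0,1],[0,2,0,0,1],[0,2,0,0,1]])

```text
t: 8.12
eef_pos: [0.6533, -0.0538, 0.0848]
tool_rot: [0.0, 1.0, -0.004, 0.0]
contact_force: [-1.1, 4.2, 0.5]
gripper_width: 0.004
```

Call:
step_arm(targets=[[0,0.5,0,0,1],[0,1,0,0,1],[0,1,0,0,1]])

```text
t: 8.37
eef_pos: [0.6533, -0.0538, 0.0849]
tool_rot: [-0.0, 1.0, -0.004, 0.0]
contact_force: [-1.5, 5.9, 0.3]
gripper_width: 0.002
```

Call:
step_arm(targets=[[0,0.5,0,0,1],[0,1,0,0,1],[0,1,0,0,1]])

```text
t: 8.62
eef_pos: [0.6533, -0.0537, 0.0849]
tool_rot: [-0.001, 1.0, -0.004, 0.0]
contact_force: [-1.9, 6.9, -1.3]
gripper_width: -0.002
```

Force rises with no further motion at y=-0.0538 (predicted -0.0535): home. Back off, rise, and look.

Call:
step_arm(targets=[[0,-8,0,0,1],[0,-20,0,0,1],[0,-40,-30,0,1],[0,-70,-70,0,1],[0,-110,-100,0,1],[0,-150,-100,0,1],[0,-180,-100,0,1],[0,-180,-100,0,1],[0,-180,-100,0,1]])

```text
t: 9.37
eef_pos: [0.6544, 0.1289, 0.1857]
tool_rot: [-0.0, 1.0, -0.001, 0.001]
contact_force: [0.4, -0.7, -0.6]
gripper_width: -0.001
```

```bash
python3 - <<'E'
from m import *
for n in('scene','side'):
    c=bot.read_camera(n);save(c,n+'4');pickle.dump(c,open(n+'4.pkl','wb'));X=cloud(c)
    if n=='scene': (u0,u1,v0,v1)=(270,420,160,300)
    else: (u0,u1,v0,v1)=(205,345,145,285)
    im=cv2.resize(c['frame'][v0:v1,u0:u1,::-1],None,fx=4,fy=4,interpolation=cv2.INTER_CUBIC)
    cv2.imwrite(f'pics/{n}4c.png',im)
    x=X[...,0];y=X[...,1];z=X[...,2];r=np.hypot(x-.6535,y+.1125)
    for nm,m in(('disc',(z>.122)&(z<.1265)&(r<.053)),('arbor',(z>.132)&(z<.14)&(r<.02))):
        p=X[m];print(n,nm,len(p),p.mean(0).round(4),cv2.minEnclosingCircle((p[:,:2]*1000).astype(np.float32)))
    m=(z>.086)&(z<.126)&(r>.055)&(r<.073);p=X[m]-[.6535,-.1125,0]
    a=np.degrees(np.arctan2(p[:,1],p[:,0])); 
    for s in(a>0,a<0): print('knife',s.sum(),np.median(a[s]) if s.any() else None)
    m=(z>.078)&(z<.083)&(x>.58)&(x<.73)&(y>-.26)&(y<.0);print('wood y max',np.percentile(y[m],99),'min',np.percentile(y[m],1))
E
```

```text
scene disc 580 [ 0.6548 -0.1175  0.1239] ((652.1140747070312, -113.42642211914062), 52.15547180175781)
scene arbor 82 [ 0.6539 -0.1164  0.1348] ((651.9789428710938, -116.33164978027344), 15.72116756439209)
knife 9 131.05344049790008
knife 50 -53.35328581770517
wood y max -0.03946909542051317 min -0.19513242544102236
side disc 413 [ 0.6506 -0.1065  0.1235] ((654.02978515625, -108.93910217285156), 48.74406051635742)
side arbor 70 [ 0.6528 -0.1092  0.1342] ((652.584228515625, -110.42375946044922), 15.624972343444824)
knife 44 124.75025556697393
knife 10 -48.329973938793835
wood y max -0.03191244590471427 min -0.18294197994602532
```

View pics/side4c.png

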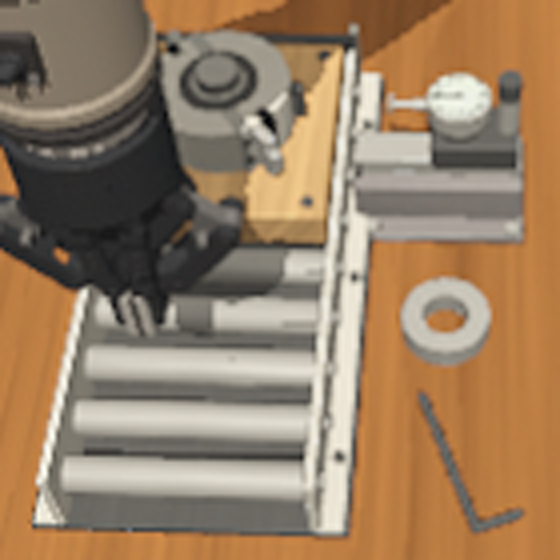

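View pics/scene4c.png

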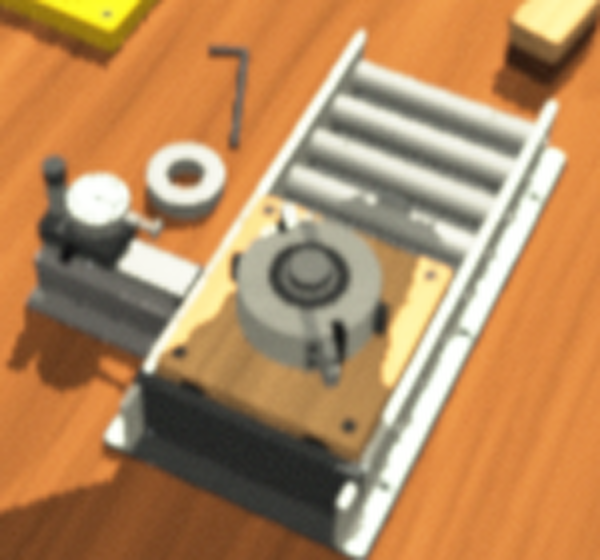

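```bash
python3 - <<'E'
from m import *
go(.6915,-.1639,.186,37)
E
```

```text
shift [ 39.1 287.1  -0.9] spin -37.51 cur -0.51 [0.6549 0.1235 0.1845]
```

Call:
step_arm(targets=[[39,287,0,-37.5,0.6],[39,287,0,-37.5,0.6],[39,287,0,-37.5,0.6],[39,287,0,-37.5,0.6],[39,287,0,-37.5,0.6],[39,287,0,-37.5,0.6],[39,287,0,-37.5,0.6],[39,287,0,-37.5,0.6],[39,287,0,-37.5,0.6],[39,287,0,-37.5,0.6],[39,287,0,-37.5,0.6]], newtons=20)

```text
t: 10.38
eef_pos: [0.691, -0.1619, 0.1847]
tool_rot: [-0.0, 0.948, 0.318, -0.0]
contact_force: [0.4, -0.2, -0.2]
gripper_width: 0.399
```

```bash
python3 - <<'E'
from m import *
go(.6915,-.1639,.08,37)
for n in('wrist','scene'):
    c=bot.read_camera(n);save(c,n+'5');pickle.dump(c,open(n+'5.pkl','wb'))
E
```

```text
shift [ -0.9   2.  104.7] spin 0.07 cur 37.07 [ 0.691  -0.1619  0.1847]
```

View pics/wrist5.png

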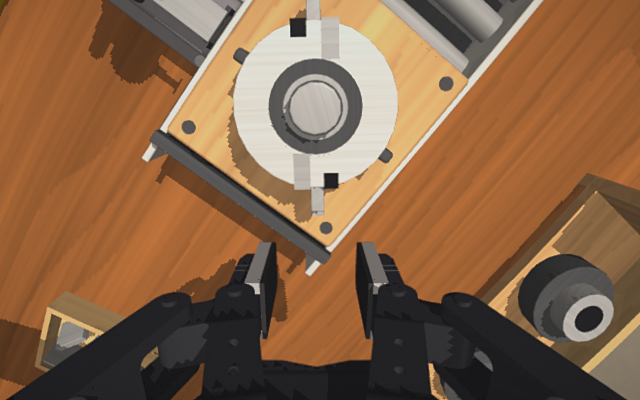

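The wrist view shows the arbor at (316,107), knife a at (317,213) between the jaws, centred on column 316.

```bash
python3 - <<'E'
from m import *
c=pickle.load(open('wrist5.pkl','rb'))
A=onz(c,[(316,108)],.136)[0];k=onz(c,[(317,200)],.121)[0];k2=onz(c,[(314,8)],.121)[0];t=onz(c,[(317,213)],.108)[0]
print(A,k,k2,t)
for p in(k,k2,t): d=p-A;print(np.degrees(np.arctan2(d[1],d[0])),np.hypot(*d[:2]))
d=k-k2;print(np.degrees(np.arctan2(d[1],d[0])))
for u in (255,265,270,360,368):
  print(depth(c,[(u,v) for v in(244,250)]).round(3).tolist())
E
```

```text
[ 0.65473934 -0.11311352  0.136     ] [ 0.68947327 -0.15812233  0.121     ] [ 0.62135886 -0.07074674  0.121     ] [ 0.69737224 -0.16853647  0.108     ]
-52.34212457075128 0.05685277754721956
128.23432008157226 0.053937008703386746
-52.43149088622424 0.06992329468938585
-52.06148775216262
[[0.69, -0.263, 0.0], [0.694, -0.268, 0.001]]
[[0.669, -0.166, 0.201], [0.67, -0.166, 0.208]]
[[0.671, -0.166, 0.2], [0.671, -0.164, 0.208]]
[[0.7, -0.143, 0.201], [0.7, -0.144, 0.206]]
[[0.703, -0.141, 0.201], [0.702, -0.142, 0.207]]
```

Call:
step_arm(targets=[[1,3,30,-0.5,0.6],[1,3,60,-0.5,0.6],[1,3,85,-0.5,0.6],[1,3,105,-0.5,0.6],[1,3,105,-0.5,0.6],[1,3,105,-0.5,0.6]])

```text
t: 10.98
eef_pos: [0.6934, -0.1635, 0.0793]
tool_rot: [-0.001, 0.947, 0.322, -0.001]
contact_force: [0.7, -0.6, 0.2]
gripper_width: 0.398
```

Call:
step_arm(targets=[[0,0,0,0,1],[0,0,0,0,1],[0,0,0,0,1],[0,0,0,0,1],[0,0,0,0,1],[0,0,0,0,1]], newtons=20)

```text
t: 11.48
eef_pos: [0.695, -0.1647, 0.0821]
tool_rot: [0.001, 0.947, 0.322, 0.001]
contact_force: [-1.7, -0.2, 6.6]
gripper_width: 0.091
```

```bash
python3 - <<'E'
from m import *
go(.6936,-.1636,.08,37.7)
c=bot.read_camera('wrist');save(c,'wrist6');pickle.dump(c,open('wrist6.pkl','wb'))
A=np.array([.6545,-.113])
o=bot.get_obs();w,a,b,cc=o['tool_rot'];R=Rn.from_quat([a,b,cc,w]).as_matrix()
# arc rows
for d in range(6,55,6):
    d=min(d,52.3-.66+0.); 
    rel=o['eef_pos'][:2]-A; t=np.radians(d); p=A+np.array([[np.cos(t),-np.sin(t)],[np.sin(t),np.cos(t)]])@rel
    print(round(d,1),(R.T@np.r_[p-o['eef_pos'][:2],0]*1000).round(1))
print(np.degrees(np.arctan2(*(o['eef_pos'][:2]-A)[::-1])),np.linalg.norm(o['eef_pos'][:2]-A))
E
```

```text
shift [-0.5 -1.7  2.1] spin -0.18 cur 37.52 [ 0.695  -0.1647  0.0821]
6 [ 6.9 -0.4  0. ]
12 [13.6 -1.6  0. ]
18 [20.3 -3.4  0. ]
24 [26.6 -5.9  0. ]
30 [32.7 -9.1  0. ]
36 [ 38.5 -12.9   0. ]
42 [ 43.8 -17.3   0. ]
48 [ 48.6 -22.2   0. ]
51.6 [ 51.2 -25.4   0. ]
-51.94737044309556 0.06564642577293933
```

View pics/wrist6.png

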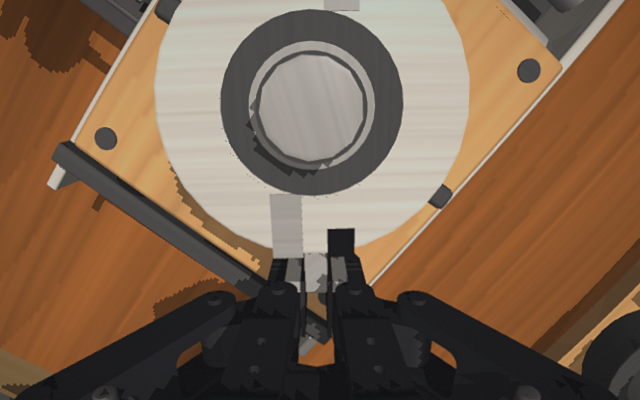

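The knife is between the pads, but 6.6 N upward shows the tips swung down onto the wood. I'll ease the jaws, rise 6 mm, then swing the knife round loosely.

Call:
step_arm(targets=[[0,0,0,0,0.84],[0,0,0,0,0.84],[0,0,0,0,0.84],[0,0,-6,0,0.84],[0,0,-6,0,0.84]])

```text
t: 11.95
eef_pos: [0.6945, -0.1647, 0.0869]
tool_rot: [0.0, 0.947, 0.322, 0.001]
contact_force: [0.4, -0.4, 1.1]
gripper_width: 0.158
```

```bash
python3 - <<'E'
from m import *
go(.6936,-.1636,.085,37.7)
print(bot.get_obs()['contact_force'])
E
```

```text
shift [-0.  -1.4  1.9] spin -0.19 cur 37.51 [ 0.6945 -0.1647  0.0869]
[ 0.38459818 -0.41171255  1.05113069]
```

Call:
step_arm(targets=[[4.5,-0.2,0,-4,0.84],[9,-0.6,0,-8,0.84],[13.5,-1.4,0,-12,0.84],[17.9,-2.5,0,-16,0.84],[22.2,-3.9,0,-20,0.84],[26.4,-5.6,0,-24,0.84],[30.5,-7.6,0,-28,0.84],[34.4,-9.9,0,-32,0.84],[38.2,-12.4,0,-36,0.84],[41.8,-15.2,0,-40,0.84],[45.2,-18.2,0,-44,0.84],[48.3,-21.5,0,-48,0.84],[51.1,-24.8,0,-51.8,0.84],[51.1,-24.8,0,-51.8,0.84],[51.1,-24.8,0,-51.8,0.84]])

```text
t: 13.2
eef_pos: [0.7195, -0.1138, 0.086]
tool_rot: [-0.0, 0.712, 0.702, 0.0]
contact_force: [-0.1, -1.0, -0.3]
gripper_width: 0.157
```

```bash
python3 - <<'E'
from m import *
go(.7195,-.1138,.085,89.3)
c=bot.read_camera('wrist');save(c,'wrist7');pickle.dump(c,open('wrist7.pkl','wb'))
E
```

```text
shift [-0.  0.  1.] spin -0.09 cur 89.21 [ 0.7195 -0.1138  0.086 ]
```

View pics/wrist7.png

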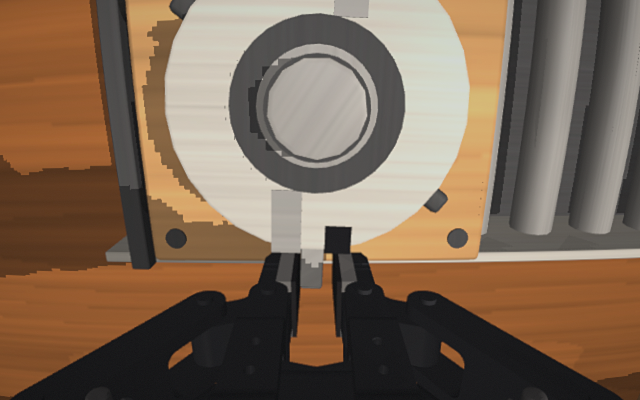

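Call:
step_arm(targets=[[0,0,0,0,1],[0,0,0,0,1],[0,0,0,0,1],[0,0,0,0,1],[0,0,0,0,1],[0,0,0,0,1]], newtons=20)

```text
t: 13.75
eef_pos: [0.7194, -0.114, 0.0859]
tool_rot: [0.0, 0.711, 0.703, -0.0]
contact_force: [-0.6, 0.3, 0.1]
gripper_width: 0.093
```

Call:
step_arm(targets=[[0,0,0,0,0.75],[0,0,0,0,0.75],[0,0,0,0,0.75],[0,0,0,0,0.75]])

```text
t: 14.08
eef_pos: [0.7193, -0.1139, 0.0858]
tool_rot: [-0.0, 0.711, 0.703, -0.0]
contact_force: [0.3, 0.7, -0.4]
gripper_width: 0.25
```

Call:
step_arm(targets=[[0,0,-30,0,0.75],[0,0,-60,0,0.75],[0,0,-90,0,0.75],[0,0,-100,0,0.75],[0,0,-100,0,0.75],[0,0,-100,0,0.75]])

```text
t: 14.58
eef_pos: [0.7194, -0.114, 0.1858]
tool_rot: [0.0, 0.711, 0.703, 0.0]
contact_force: [-0.9, -0.8, -0.9]
gripper_width: 0.252
```

```bash
python3 - <<'E'
from m import *
for n in('wrist','scene','side'):
    c=bot.read_camera(n);save(c,n+'8');pickle.dump(c,open(n+'8.pkl','wb'))
    if n=='wrist':continue
    if n=='scene': (u0,u1,v0,v1)=(270,420,160,300)
    else: (u0,u1,v0,v1)=(205,345,145,285)
    cv2.imwrite(f'pics/{n}8c.png',cv2.resize(c['frame'][v0:v1,u0:u1,::-1],None,fx=4,fy=4,interpolation=cv2.INTER_CUBIC))
print(bot.get_obs()['eef_pos'])
E
```

```text
[ 0.71831887 -0.11420127  0.18367438]
```

View pics/wrist8.png

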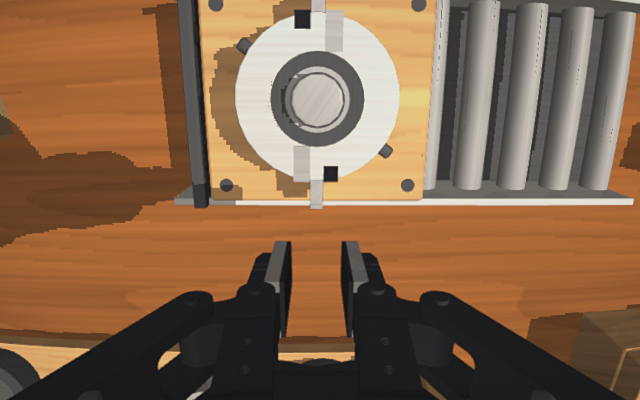

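View pics/side8c.png

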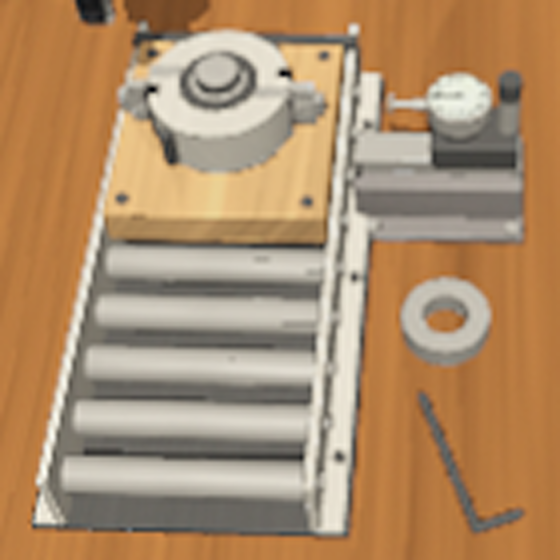

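```bash
python3 - <<'E'
from m import *
c=pickle.load(open('wrist8.pkl','rb'));f=c['frame']
X=cloud(c);x,y,z=X[...,0],X[...,1],X[...,2]
r=np.hypot(x-.654,y+.113)
m=(z>.1)&(z<.124)&(r>.052)&(r<.072)&(abs(y+.113)<.012)
p=X[m];a=p[p[:,0]>.66];b=p[p[:,0]<.66]
print(len(a),len(b),a.mean(0),b.mean(0))
if len(b): d=a.mean(0)-b.mean(0);print('knife line deg',np.degrees(np.arctan2(d[1],d[0])))
m=(z>.062)&(z<.069)&(x>.71)&(x<.75);p=X[m][:,:2]
l=cv2.fitLine(p.astype(np.float32),cv2.DIST_HUBER,0,.01,.01).ravel();print('chan slope dx/dy',l[0]/l[1],len(p))
m=(z>.132)&(z<.14)&(r<.02);print('arbor',cv2.minEnclosingCircle((X[m][:,:2]*1000).astype(np.float32)))
m=(abs(z-.08)<.003)&(x>.6)&(x<.72)&(y>-.06)&(y<-.0);print('wood rear y',np.percentile(y[m],99.5))
m=(abs(z-.074)<.002)&(x>.6)&(x<.72)&(y<-.18);print('plate y',np.percentile(y[m],[2,98]))
print('knife col', [ (v,np.where((X[v,:,2]>.1)&(X[v,:,2]<.124))[0][[0,-1]].tolist()) for v in (2,5,8,188,195,200) if ((X[v,:,2]>.1)&(X[v,:,2]<.124)).any()])
s=pickle.load(open('side8.pkl','rb'));X=cloud(s);x,y,z=X[...,0],X[...,1],X[...,2]
m=(z>.1)&(z<.124)&(np.hypot(x-.654,y+.113)>.052)&(np.hypot(x-.654,y+.113)<.072)
p=X[m];print('side knives',len(p),p[p[:,0]>.66].mean(0),p[p[:,0]<.66].mean(0))
E
```

```text
282 54 [ 0.71390729 -0.11497225  0.11990977] [ 0.6010835  -0.11251683  0.12161269]
knife line deg -1.2467499697211242
chan slope dx/dy 0.009059514 2916
arbor ((654.4410400390625, -113.5732421875), 15.147839546203613)
wood rear y -0.03381023839996617
plate y [-0.2088019 -0.1960163]
knife col [(2, [311, 324]), (5, [311, 324]), (8, [311, 324]), (188, [310, 322]), (195, [310, 321]), (200, [310, 321])]
side knives 101 [ 0.70370643 -0.09474843  0.11151217] [ 0.59563592 -0.11197508  0.11162173]
```

```bash
python3 - <<'E'
from m import *
for n in('side8','scene8'):
    c=pickle.load(open(n+'.pkl','rb'));h=cv2.cvtColor(c['frame'],cv2.COLOR_RGB2HSV);X=cloud(c)
    m=(h[...,0]>25)&(h[...,0]<33)&(h[...,1]>200)&(h[...,2]>150)
    p=X[m&(X[...,1]<.0)&(X[...,2]<.2)];print(n,len(p),np.percentile(p,[1,99],axis=0).round(3))
    x,y,z=X[...,0],X[...,1],X[...,2]
    q=X[(x>.2)&(x<.43)&(y>-.25)&(y<0)&(z>.05)&(z<.2)];print(q.max(0) if len(q) else None,len(q))
    q=X[(z>.118)&(z<.135)&(abs(x-.46)<.02)&(abs(y+.111)<.02)];print('post',np.median(q,0),len(q))
go(.424,-.111,.184,89.3)
go(.424,-.111,.095,89.3)
E
```

```text
side8 1275 [[ 0.208 -0.329  0.024]
 [ 0.364 -0.18   0.075]]
[ 0.33326174 -0.18212008  0.08703493] 478
post [ 0.4608627  -0.10602474  0.12964432] 40
scene8 1397 [[ 0.204 -0.333 -0.   ]
 [ 0.363 -0.184  0.077]]
[ 0.33050955 -0.19193976  0.08560539] 281
post [ 0.46084532 -0.11572705  0.12848153] 39
shift [  -0.3 -294.3    0.6] spin 0.01 cur 89.31 [ 0.7183 -0.1142  0.1837]
shift [  -0.3 -294.1   89.6] spin 0.01 cur 89.31 [ 0.7183 -0.1142  0.1837]
```

Call:
step_arm(targets=[[0,-40,0,0,1],[0,-80,0,0,1],[0,-120,0,0,1],[0,-160,0,0,1],[0,-200,0,0,1],[0,-240,0,0,1],[0,-275,0,0,1],[0,-294,0,0,1],[0,-294,0,0,1],[0,-294,0,0,1]], newtons=30)

```text
t: 15.57
eef_pos: [0.4241, -0.1111, 0.1853]
tool_rot: [-0.0, 0.712, 0.702, -0.001]
contact_force: [0.5, -0.1, -0.2]
gripper_width: 0.001
```

```bash
python3 - <<'E'
from m import *
go(.424,-.111,.095,89.3)
c=bot.read_camera('wrist');save(c,'wrist9');pickle.dump(c,open('wrist9.pkl','wb'))
E
```

```text
shift [ 0.2 -0.  90.3] spin -0.06 cur 89.24 [ 0.4241 -0.1111  0.1853]
```

View pics/wrist9.png

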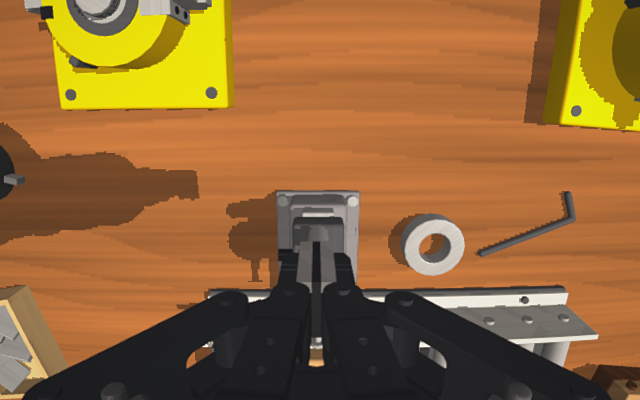

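The post is hidden just beyond the fingertips in column ~317, in line with the fingers; clear bench behind. Descend.

Call:
step_arm(targets=[[0,0,30,0,1],[0,0,60,0,1],[0,0,80,0,1],[0,0,90,0,1],[0,0,90,0,1],[0,0,90,0,1]])

```text
t: 16.12
eef_pos: [0.4264, -0.1097, 0.0959]
tool_rot: [-0.0, 0.711, 0.703, 0.0]
contact_force: [-0.3, 0.5, 1.2]
gripper_width: -0.0
```

Call:
step_arm(targets=[[0,4,0,0,1],[0,8,0,0,1],[0,11,0,0,1],[0,14,0,0,1],[0,17,0,0,1],[0,20,0,0,1],[0,23,0,0,1],[0,26,0,0,1],[0,26,0,0,1]])

```text
t: 16.87
eef_pos: [0.452, -0.1108, 0.0958]
tool_rot: [0.0, 0.711, 0.703, 0.0]
contact_force: [-0.4, -1.3, -0.4]
gripper_width: 0.002
```

```bash
python3 - <<'E'
from m import *
for n in('side','scene'):
    c=bot.read_camera(n);save(c,n+'10')
    (u0,u1,v0,v1)=(270,420,160,300) if n=='scene' else (205,345,145,285)
    cv2.imwrite(f'pics/{n}10c.png',cv2.resize(c['frame'][v0:v1,u0:u1,::-1],None,fx=4,fy=4,interpolation=cv2.INTER_CUBIC))
E
```

```text
(no output)
```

View pics/side10c.png

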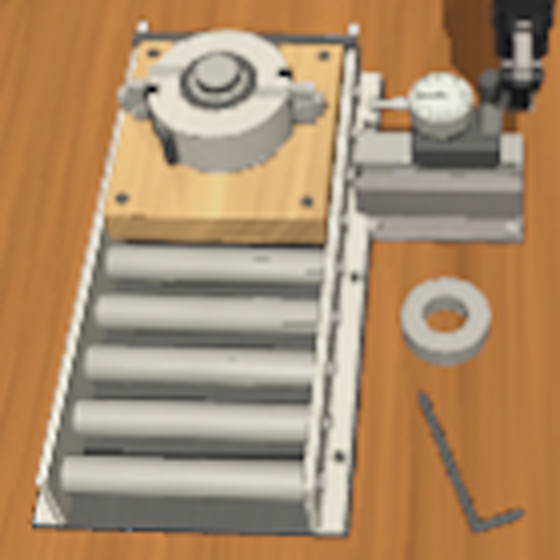

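The side view shows the slide moving forward with the post (crop (490,90)) pushed by the fingers. Continue.

Call:
step_arm(targets=[[0,3,0,0,1],[0,6,0,0,1],[0,9,0,0,1],[0,12,0,0,1],[0,15,0,0,1],[0,18,0,0,1],[0,21,0,0,1],[0,24,0,0,1],[0,27,0,0,1],[0,30,0,0,1],[0,32,0,0,1],[0,33,0,0,1],[0,34,0,0,1],[0,34,0,0,1]])

```text
t: 18.13
eef_pos: [0.4854, -0.1111, 0.0958]
tool_rot: [-0.0, 0.711, 0.703, -0.0]
contact_force: [-3.6, -0.4, -0.3]
gripper_width: 0.001
```

Call:
step_arm(targets=[[0,1,0,0,1],[0,2,0,0,1],[0,2,0,0,1]])

```text
t: 18.38
eef_pos: [0.4873, -0.1112, 0.0958]
tool_rot: [-0.0, 0.711, 0.703, -0.0]
contact_force: [-4.1, -0.3, -0.2]
gripper_width: 0.001
```

Call:
step_arm(targets=[[0,1,0,0,1],[0,2,0,0,1],[0,2,0,0,1]])

```text
t: 18.63
eef_pos: [0.4889, -0.1112, 0.0957]
tool_rot: [-0.0, 0.711, 0.703, -0.001]
contact_force: [-6.3, 0.4, 2.9]
gripper_width: -0.0
```

Call:
step_arm(targets=[[0,1,0,0,1],[0,2,0,0,1],[0,2,0,0,1]])

```text
t: 18.88
eef_pos: [0.4889, -0.1112, 0.0955]
tool_rot: [-0.002, 0.711, 0.703, -0.002]
contact_force: [-12.6, 0.5, 9.6]
gripper_width: -0.001
```

Call:
step_arm(targets=[[0,1,0,0,1],[0,2,0,0,1],[0,2,0,0,1]])

```text
t: 19.13
eef_pos: [0.4889, -0.1111, 0.0951]
tool_rot: [-0.003, 0.711, 0.703, -0.004]
contact_force: [-17.9, 0.7, 12.3]
gripper_width: -0.001
```

The gauge is on its stop (force 18 N, no motion at x=0.4889, expected 0.4895). Back off, rise, look.

Call:
step_arm(targets=[[0,-6,0,0,1],[0,-14,0,0,1],[0,-30,0,0,1],[0,-40,-20,0,1],[0,-50,-60,0,1],[0,-55,-100,0,1],[0,-55,-120,0,1],[0,-55,-120,0,1],[0,-55,-120,0,1]])

```text
t: 19.88
eef_pos: [0.44, -0.1111, 0.2174]
tool_rot: [0.003, 0.712, 0.703, 0.001]
contact_force: [-0.1, -0.1, 0.2]
gripper_width: 0.002
```

```bash
python3 - <<'E'
from m import *
for n in('side','scene'):
    c=bot.read_camera(n);save(c,n+'11');X=cloud(c)
    (u0,u1,v0,v1)=(270,420,160,300) if n=='scene' else (205,345,145,285)
    cv2.imwrite(f'pics/{n}11c.png',cv2.resize(c['frame'][v0:v1,u0:u1,::-1],None,fx=4,fy=4,interpolation=cv2.INTER_CUBIC))
    x,y,z=X[...,0],X[...,1],X[...,2]
    q=X[(z>.122)&(z<.135)&(abs(x-.505)<.025)&(abs(y+.111)<.02)];print('post',np.median(q,0).round(4),len(q))
    m=(z>.132)&(z<.14)&(np.hypot(x-.654,y+.113)<.022);print('arbor',X[m].mean(0).round(4),cv2.minEnclosingCircle((X[m][:,:2]*1000).astype(np.float32)))
    m=(z>.078)&(z<.083)&(x>.58)&(x<.73)&(y>-.26)&(y<.0);print('wood y',np.percentile(y[m],[1,99]),np.median(z[m]))
print(bot.get_obs()['eef_pos'],bot.get_obs()['contact_force'])
E
```

```text
post [ 0.5097 -0.1087  0.1292] 37
arbor [ 0.6529 -0.1089  0.1344] ((653.4859619140625, -110.42373657226562), 16.065567016601562)
wood y [-0.18430715 -0.03224918] 0.07996372352591924
post [ 0.5092 -0.1146  0.1283] 34
arbor [ 0.6538 -0.1162  0.135 ] ((653.9803466796875, -115.88594055175781), 15.571145057678223)
wood y [-0.19522751 -0.0387527 ] 0.07972508153781321
[ 0.43831946 -0.11075443  0.21536682] [-0.06565928  0.15995404 -0.88289001]
```

View pics/side11c.png

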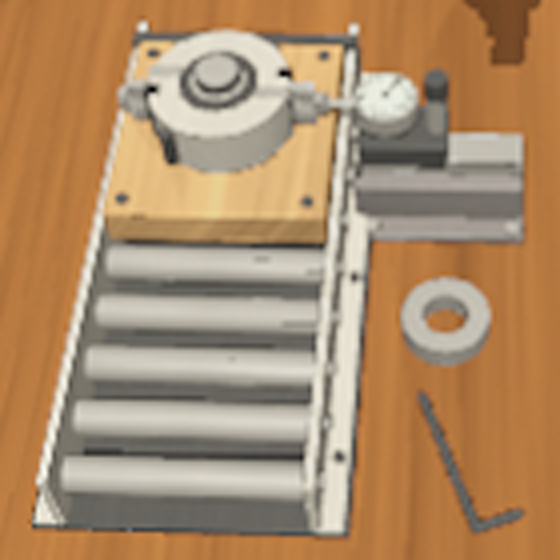

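View pics/scene11c.png

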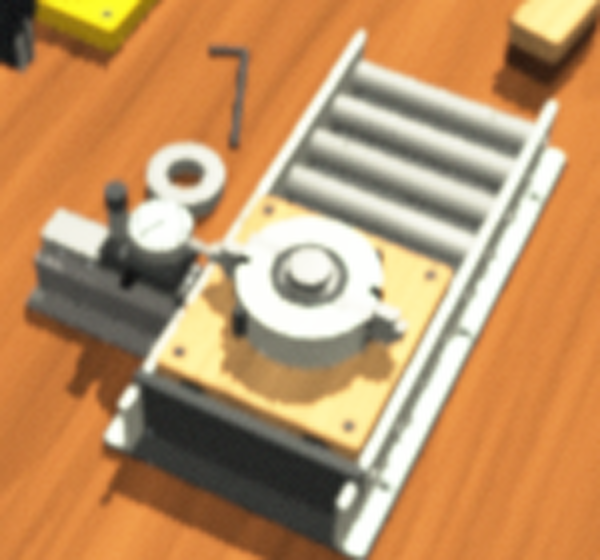

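The knife presses the plunger, the dial needle has moved, the post travelled about 50 mm, and the carrier is unchanged at home. Bystanders sit where they were.

```bash
python3 -c "
from station import bot
print(bot.hand_in())"
```

```text
the job is handed in; nothing more can be done
None
```

I handed the job in at about 20 s, with every step carried out. The last pictures show the carrier home, a knife on the plunger and the gauge fully forward. I could not read the plunger depth or the joint values directly.

**What I did**
- I pushed the carrier into the bay until it stopped and the force rose to about 7 N.
- I swung the knife on the side away from the gauge round by about 52°, held loosely between the jaws. I squeezed it briefly to true it, so the opposite knife faces the plunger.
- I pushed the gauge post forward until it stopped at about 18 N, then withdrew the arm.

**Last checks**
- **Carrier:** the wood's rear edge is at about y = -0.034 in the world frame, where -0.033 was expected for home. Its top is at z = 0.080, so it is flat on the rollers.
- **Knife:** its line was within about 0.8° (0.014 rad) of the station axis, measured before the gauge went forward. In the final picture it still points at the plunger.
- **Gauge:** the post moved about 50 mm, to x = 0.509. The dial needle moved, which shows the plunger is pressed.
- **Bystanders:** the spacer, hex key and clamping block look unmoved in the final crops. I did not measure any bystander, and the others were outside those crops.

**What disagreed**
- **Fingertip height:** both cameras put the shut fingertips about 14 mm above the reported TCP, not 22 mm below it. The first push therefore acted on the cutterhead disc instead of the wooden base, at only 3–5 N while rolling.
- **Contact with the wood:** the jaws' first close on the knife pressed the carrier's wood with about 6.6 N. I rose 6 mm before turning. That contact does not fit the 14 mm offset either.
- **Cameras:** scene and side differ by about 3 mm either way in y, so I used the mean.

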